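Refill the jar tray, then hold the case lid open

TASK

The colour kit is going back into its transit case: lower the three jars that stand on the bench into the three empty wells of the jar tray, upright and right down, so that the two black-capped amber jars complete the amber row and the white-capped clear jar completes the clear row. Then lift the lid of the case, which has no stay and falls shut by itself, to 60 degrees and finish there, still holding it steady at that angle (5 degrees either way will do) so that I can set the tray in. Do not drop a jar into its well from above or let the lid fall, and leave the tray and everything else where they stand.

Things in the scene. Friction and masses are not known exactly. Their poses are not given: they have to be found in the camera images.
- tray: Light wooden jar tray, loose, 0.9 kg, 150 (its x) by 222 (y) by 26 mm high, edging 30 mm high. Two rows of four round wells, 40 mm across, 14 mm deep, chamfered 2 mm, 50 mm apart along y (-75, -25, 25, 75 mm); amber row at x = +34, clear row at x = -34 mm. Origin: centre of underside, z up. Fingers closing along its x have 32 mm between the rows; along y there is no room.
- well_amber_1 (a point): One of the two empty wells of the amber row (tray y = -25 mm). Point: centre of the well's floor, 12 mm above the bench and 14 mm below the tray's top face; axes as the tray's. A jar stands right down when its centre is 29 mm above this point
- well_amber_2 (a point): The other empty well of the amber row (tray y = +25 mm), point and axes as for the first. Either amber jar may go in either
- well_clear (a point): The one empty well of the clear row, at the row's end (tray y = +75 mm), point and axes as for the others
- amber_p_center (a point): Jar to be put away: amber glass jar with a black screw cap, body 34 mm across, cap 36 mm across and 20 mm tall at its top, 58 mm tall in all, about 80 g; stands loose on the bench on the tray's robot side, in line with the others. Point: its centre, half-way up (29 mm above its foot, 19 mm below the middle of the cap)
- amber_q_center (a point): Jar to be put away: amber glass jar with a black screw cap, body 34 mm across, cap 36 mm across and 20 mm tall at its top, 58 mm tall in all, about 80 g; stands loose on the bench on the tray's robot side, in line with the others. Point: its centre, half-way up (29 mm above its foot, 19 mm below the middle of the cap)
- clear_p_center (a point): Jar to be put away: clear glass jar with a white screw cap, body 34 mm across, cap 36 mm across and 20 mm tall at its top, 58 mm tall in all, about 80 g; stands loose on the bench on the tray's robot side, in line with the others. Point: its centre, half-way up (29 mm above its foot, 19 mm below the middle of the cap)
- amber_k0_center (a point): Jar already in its well (tray x = 34, y = -75 mm): amber glass jar with a black screw cap, same size as the others, loose; to be left alone. Point: its centre, half-way up (29 mm above its foot, 19 mm below the middle of the cap)
- amber_k3_center (a point): Jar already in its well (tray x = 34, y = 75 mm): amber glass jar with a black screw cap, same size as the others, loose; to be left alone. Point: its centre, half-way up (29 mm above its foot, 19 mm below the middle of the cap)
- clear_k0_center (a point): Jar already in its well (tray x = -34, y = -75 mm): clear glass jar with a white screw cap, same size as the others, loose; to be left alone. Point: its centre, half-way up (29 mm above its foot, 19 mm below the middle of the cap)
- clear_k1_center (a point): Jar already in its well (tray x = -34, y = -25 mm): clear glass jar with a white screw cap, same size as the others, loose; to be left alone. Point: its centre, half-way up (29 mm above its foot, 19 mm below the middle of the cap)
- clear_k2_center (a point): Jar already in its well (tray x = -34, y = 25 mm): clear glass jar with a white screw cap, same size as the others, loose; to be left alone. Point: its centre, half-way up (29 mm above its foot, 19 mm below the middle of the cap)
- case: Plywood transit case with aluminium edges, fixed to the bench, 200 (its x) by 300 (its y) by 95 mm high under a 22 mm lid (lid top 117 mm above the bench, steel corners 3 mm more). Its front (-x) faces roughly to the robot. Its two catches are undone. Origin: centre of its underside; z up
- lid (a joint): Opening angle of the case's lid in rad: 0 shut, grows as its front edge rises; 60 degrees = 1.047; a stop at 1.4. The lid is about 0.55 kg (varies by some 25 %), 200 by 300 by 22 mm, turns with hardly any friction and no spring or stay: let go anywhere, it falls shut
- lid_hinge (a point): Middle of the lid's hinge line: on the case's far top edge (case x = +100 mm, 95 mm above the bench). The hinge line runs along the case's y. Moves with the lid: its x and z axes turn with it, at 0 they are the case's
- lid_handle (a point): Middle of the red bow handle on the lid's front edge: round bar 10 mm thick, 110 mm long, parallel to the hinge line, 40 mm out from the edge (35 mm clear behind it for a finger). With the lid shut: 240 mm in front of the hinge line, 11 mm above it, 106 mm above the bench. Can be pinched from above across the bar, which turns between the fingers as the lid swings
- wash_bottle: Bystander: loose white wash bottle with a red cap and bent spout, 62 mm across, 195 mm tall, behind the tray and the case. Origin: centre of its foot
- tape: Bystander: loose roll of yellow tape lying flat, 56 mm across, 19 mm high, between the jars and the case. Origin: centre of its underside
- brush: Bystander: loose fine paint brush, 195 mm long, 10 mm thick, lying on the bench in front of the case, more or less below the handle. Origin: near its middle, on the bench
There are look-alikes about, which are no part of the job. What is shaped like the part that bears clear_k0_center but green or turquoise is not meant. What is shaped like the part that bears clear_k2_center but turquoise or yellow is not meant.

How it is judged:
By the outcome, as a careful person would: the job done as asked, in the order asked, and still so for the second after the job is handed in, while the arm keeps its last pose, push and grip.
It also fails if it takes over 72 s, if anything falls off the work surface, if the arm or the gripper's body presses on something with over 40 N, if the wrist force passes 120 N, or if a joint passes its speed limit or range.

ROBOT

A 6-joint arm with a two-finger parallel gripper is mounted at the origin on the work surface. World frame = base frame: x ahead of the robot, y to its left, z up, the work surface at z = 0. Lengths are in m, angles in rad, forces in N, time in s.
With the tool pointing down it reaches from about 0.3 to 0.875 m from the base axis. Payload 6.4 kg.
Tool frame: the origin (TCP) lies midway between the tips of the shut fingers; the grasp point (between the pads) lies 19 mm behind it; z points along the fingers, y is the direction in which the jaws open and shut (so a half turn about z gives the same grasp; the last joint's range is limited). The gripper opens to 88 mm and grips with 3 to 60 N. Pads are 18 mm wide; open, the fingers measure 123 mm over their backs; the gripper's body (75 mm by 187 mm) begins 45 mm behind the grasp point.
Start: joints at [-1.475, 0.181, 1.607, -0, 1.354, -0.206], TCP at [0.171, -0.549, 0.199] pointing down, gripper open.
Joint ranges: [-2.99, 2.99], [-0.89, 2.07], [0.3, 2.58], [-1.14, 4.28], [0, 2.63], [-3.12, 3.12]. Speed limits (rad/s): [2.57, 2.57, 3.01, 3.14, 3.14, 3.14].

INTERFACE

Orientations are given as a unit quaternion [w, x, y, z].
In Python, from bench import manip gives the robot as it stands. The module is installed in compiled form; this text tells all that it offers.
- The arm moves only by the shell command python3 -m crank 'ROWS' [OPENING] [FORCE]. ROWS is JSON, a list of rows, each an object with "slide": the shift along the tool's x, y, z in cm, a list of three; "twist": the turn about the tool's z in rad. In form: [{"slide": [x, y, z], "twist": twist}, ...]. A call has 1 to 5 rows; each row shifts and turns the commanded pose from where the row before left it, along the tool's axes as they then stand; what a row does not reach is not made up. A row lasts 1/8 s, in which the tool goes at most 62.5 mm and 10.7 degrees, less where a joint would pass 70% of its speed; a pose out of reach is approached as far as the arm can. A call is refused whole if a number of a shift passes 6.25 or a number of a turn 0.188, either way. A call with a gripper value outside its range is refused whole. OPENING is the finger opening in cm, from 0 to 8.81, set as the call begins (- or left out, the last holds). The fingers move at their own pace and stop on an object; FORCE is the grip in N (left out, the last holds). Time passes only in rows, so rows that do not move let the fingers close. It gives the time, the measured TCP pose, the force and the opening at its end, in the units of the state.
- manip.observe(): the state, without advancing time (a new reading comes with each control period).
- manip.snapshot(name): name is "side" or "top"; returns a dict with "pixels" (384x512x3 uint8, blue, green, red), "vfov" (degrees; the focal length in pixels is half the picture's height over the tangent of half this angle, whatever the lens; pixels are square), "cx", "cy" (the principal point, pixels), "extrinsics" (4x4, takes a point from world to camera coordinates). Camera axes: x right, y down, z forward; pixel columns grow to the right and rows downward; lengths in m; the calibration is good to about 2 mm. A picture is of the moment at which its call begins. There is no depth.
- manip.job_done(): hands the job in, once; it reports no verdict.
The state is a dict: "t": time; "joint_pos": joint angles; "joint_velocities": joint speeds; "joint_efforts": joint torques, N m; "tcp_pos": TCP position; "tool_rot": TCP orientation; "contact_force": force on the tool from outside, world axes, zero at the start; "ft_torque": the same for the moment, N m; "finger_gap": finger opening in m.
Only numpy, scipy, OpenCV 4.12 (cv2) and the standard library are available. Lean on these libraries where they do the work, as an engineer would, in place of code of your own. Each camera call takes 0.05 s, during which the arm holds its last target. There are 200 camera calls.

## Working session

There is one attempt and no reset: what is moved stays moved. The work goes in short steps, Python scripts to look and compute and a shell command to move; the robot and the scene stay as the last step left them, time stands still between calls to the robot, and variables do not carry over. Pictures are saved under pics/ and viewed, about 8 in all and at most 12, crops included, and the job is handed in when it is done.

```bash
mkdir -p pics; cat > h.py <<'E'
import numpy as np,cv2
from bench import manip
def snap(n,f=None):
    s=manip.snapshot(n)
    if f: cv2.imwrite('pics/'+f,s['pixels'])
    return s
def K(s):
    f=s['pixels'].shape[0]/2/np.tan(np.radians(s['vfov'])/2)
    return f
def proj(s,P):
    P=np.atleast_2d(P);E=np.array(s['extrinsics']);c=P@E[:3,:3].T+E[:3,3];f=K(s)
    return np.c_[s['cx']+f*c[:,0]/c[:,2],s['cy']+f*c[:,1]/c[:,2]]
def at(s,u,v,z):
    E=np.array(s['extrinsics']);R=E[:3,:3];o=-R.T@E[:3,3]
    d=R.T@np.array([(u-s['cx'])/K(s),(v-s['cy'])/K(s),1]);return o+d*(z-o[2])/d[2]
E
python3 - <<'E'
from h import *
for n in('top','side'):
    s=snap(n,n+'0.png');E=np.array(s['extrinsics']);print(n,s['vfov'],s['cx'],s['cy'],-E[:3,:3].T@E[:3,3]);print(E.round(3))
o=manip.observe();print(o)
E
```

```text
top 55.35996186558416 254.4055821981259 186.42212740713418 [0.40052218 0.05421515 0.93937097]
[[-0.131 -0.991 -0.006  0.112]
 [-0.961  0.129 -0.245  0.608]
 [ 0.244 -0.026 -0.969  0.814]
 [ 0.     0.     0.     1.   ]]
side 45.37457171650736 255.64586230075724 196.82034994559993 [-0.16005229  0.79098743  0.67445042]
[[-0.706 -0.708  0.009  0.441]
 [-0.344  0.333 -0.878  0.274]
 [ 0.619 -0.623 -0.479  0.915]
 [ 0.     0.     0.     1.   ]]
{'t': 0.1, 'joint_pos': array([-1.47529544e+00,  1.81408501e-01,  1.60789202e+00, -7.58097410e-06,
        1.35380047e+00, -2.06322637e-01]), 'joint_velocities': array([-0.00109761, -0.00025361, -0.00161272, -0.00153771, -0.00030767,
       -0.0004024 ]), 'joint_efforts': array([ 6.41092756e-04, -4.34824848e+01, -3.42697442e+01,  7.03650573e-02,
        3.40856379e-02, -4.11420274e-05]), 'tcp_pos': array([ 0.17087552, -0.54846675,  0.19854076]), 'tool_rot': array([-7.53217400e-04,  9.88634011e-01,  1.50340360e-01,  3.80725364e-05]), 'contact_force': array([ 0.19375972, -0.28039117,  0.99613089]), 'ft_torque': array([ 0.03280589, -0.06481932,  0.00671646]), 'finger_gap': 0.08802844159537183}
```

View pics/top0.png

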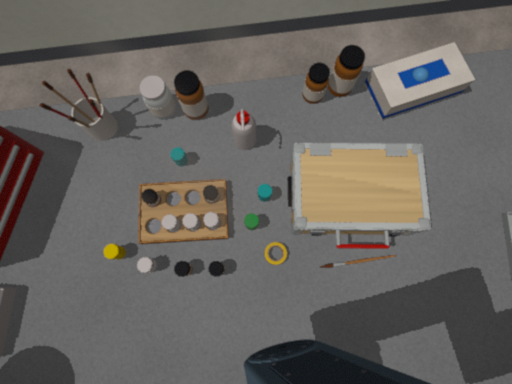

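View pics/side0.png

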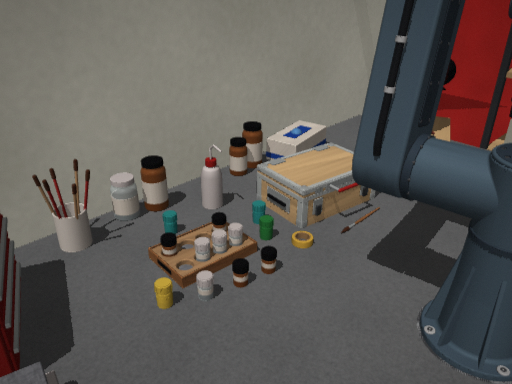

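The top view shows the standing jars at about (145,265), (182,268) and (216,268). The empty wells are at (174,198), (193,198) and (154,226), and the handle bar is at (362,246). Next I'll measure these more closely.

```bash
python3 - <<'E'
from h import *
t=cv2.imread('pics/top0.png');a=t[170:290,95:295]
cv2.imwrite('pics/topc.png',cv2.resize(a,None,fx=4,fy=4,interpolation=cv2.INTER_CUBIC))
s=cv2.imread('pics/side0.png');a=s[205:310,140:300]
cv2.imwrite('pics/sidec.png',cv2.resize(a,None,fx=5,fy=5,interpolation=cv2.INTER_CUBIC))
S=snap('top')
for n,u,v,z in[('clear',145,264,.058),('ap',181.5,268,.058),('aq',216,268,.058),('wa2',174,198,.026),('wa1',193,198,.026),('wc',154,226,.026),('hA',337,245,.106),('hB',388,247,.106),('tape',276,253,.02)]:print(n,at(S,u,v,z).round(4))
E
```

```text
clear [0.4692 0.3111 0.058 ]
ap [0.4486 0.2263 0.058 ]
aq [0.4379 0.1458 0.058 ]
wa2 [0.6273 0.2371 0.026 ]
wa1 [0.6208 0.1889 0.026 ]
wc [0.5622 0.2925 0.026 ]
hA [ 0.4503 -0.1352  0.106 ]
hB [ 0.4308 -0.2479  0.106 ]
tape [ 0.4561 -0.0015  0.02  ]
```

View pics/topc.png

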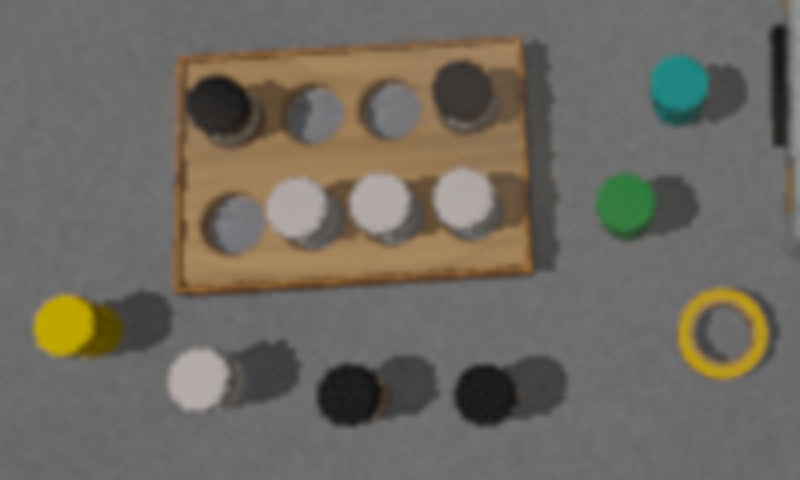

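View pics/sidec.png

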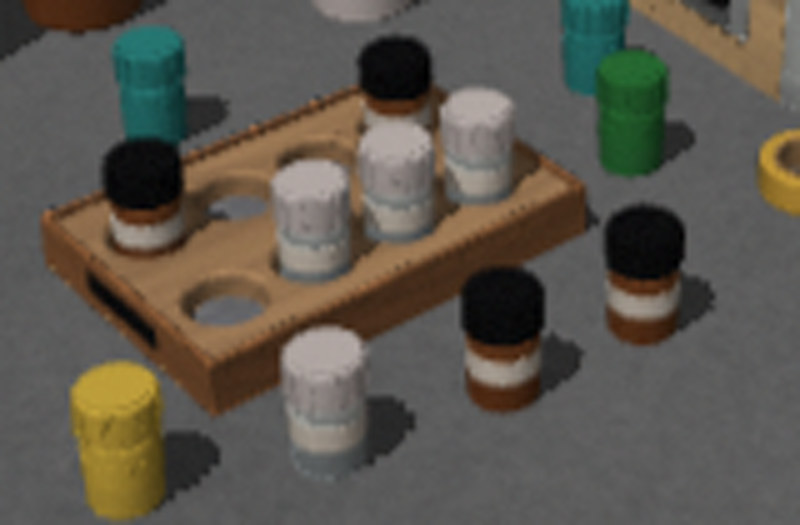

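```bash
cat > fit.py <<'E'
from h import *
from scipy.optimize import least_squares as LS
T=snap('top');S=snap('side')
t=lambda p:np.array([(p[0]+.5)/4-.5+95,(p[1]+.5)/4-.5+170])
d=lambda p:np.array([(p[0]+.5)/5-.5+140,(p[1]+.5)/5-.5+205])
obs=[(T,t,(75,111,30),(180,57)),(T,t,(75,-111,30),(522,39)),(T,t,(-75,-111,30),(533,270)),(T,t,(-75,111,30),(177,292)),
(T,t,(34,25,26),(314,114)),(T,t,(34,-25,26),(391,110)),(T,t,(-34,75,26),(234,224)),
(S,d,(-75,111,30),(216,371)),(S,d,(75,111,30),(45,218)),(S,d,(-75,-111,30),(585,186)),(S,d,(34,25,26),(235,194)),(S,d,(-34,75,26),(226,297))]
def W(p,q):
    c,s=np.cos(p[2]),np.sin(p[2]);q=np.array(q)/1e3
    return np.array([p[0]+c*q[0]-s*q[1],p[1]+s*q[0]+c*q[1],q[2]])
r=lambda p:np.concatenate([proj(s,W(p,q))[0]-f(x) for s,f,q,x in obs])
o=LS(r,[.59,.22,.1],loss='soft_l1');p=o.x;print('tray',p.round(4));print(r(p).reshape(-1,2).round(1).tolist())
for n,q in[('wa1',(34,-25,12)),('wa2',(34,25,12)),('wc',(-34,75,12))]:print(n,W(p,q).round(4))
for n,a,za,b in[('clear',(199,379),.058,(325,369)),('ap',(350,395),.048,(503,305)),('aq',(485,394),.048,(645,242))]:
    g=lambda x:np.r_[proj(T,[*x,za])[0]-t(a),proj(S,[*x,.048])[0]-d(b)]
    q=LS(g,[.45,.2]);print(n,q.x.round(4),q.fun.round(1))
E
python3 fit.py
python3 - <<'E'
import cv2
t=cv2.imread('pics/top0.png')[215:275,310:410];s=cv2.imread('pics/side0.png')[160:250,300:400]
import numpy as np
a=cv2.resize(t,(800,480),interpolation=2);cv2.imwrite('pics/han.png',a)
E
```

```text
tray [ 0.5911  0.217  -0.0684]
[[-0.5, 0.7], [0.2, -0.2], [0.1, 0.3], [-0.6, 0.6], [-0.1, 0.2], [0.2, -0.0], [0.2, 0.4], [-1.3, -1.7], [-1.1, -0.8], [0.3, -1.2], [0.2, -0.3], [0.2, -0.4]]
wa1 [0.6233 0.1897 0.012 ]
wa2 [0.6267 0.2396 0.012 ]
wc [0.5623 0.2941 0.012 ]
clear [0.4678 0.3125] [ 0.1  0.3 -0.2 -0.3]
ap [0.4474 0.2268] [ 0.1  0.3 -0.2 -0.4]
aq [0.4369 0.1467] [ 0.2  0.5 -0.5 -0.4]
```

View pics/han.png

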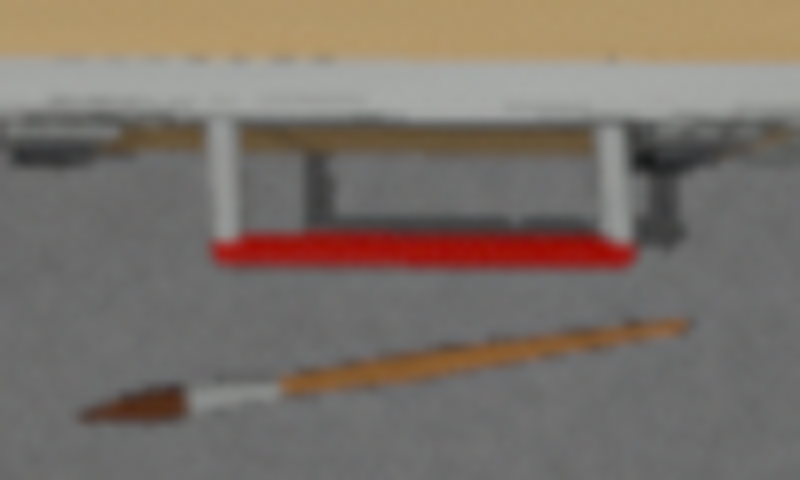

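The tray fit is good to about a pixel. The view also shows the red bar from (336.5,246) to (389.5,247) in the top picture, with the brush in front of it. Starting to move now.

```bash
cat > go.py <<'E'
import sys,numpy as np
from bench import manip
from scipy.spatial.transform import Rotation as R
# go.py x y z yawdeg : slide in tool axes (cm), after twist to yaw
o=manip.observe();p=o['tcp_pos'];q=o['tool_rot'];M=R.from_quat([*q[1:],q[0]]).as_matrix()
th=np.degrees(np.arctan2(M[1,0],M[0,0]));print('t %.2f'%o['t'],p.round(4),'yaw %.2f tilt %.2f'%(th,np.degrees(np.arccos(-M[2,2]))),'F',o['contact_force'].round(1),'gap %.4f'%o['finger_gap'])
if len(sys.argv)>1:
    a=list(map(float,sys.argv[1:]));d=np.array(a[:3])-p;tw=-np.radians(a[3]-th);print('slide now-axes cm',(M.T@d*100).round(2),'twist',tw.round(4))
    t=np.radians(a[3]);N=np.array([[np.cos(t),np.sin(t),0],[np.sin(t),-np.cos(t),0],[0,0,-1]]);print('slide after twist cm',(N.T@d*100).round(2))
E
python3 -m crank '[{"slide":[0,0,0],"twist":-0.15},{"slide":[0,0,0],"twist":-0.15},{"slide":[0,0,0],"twist":-0.15},{"slide":[0,0,0],"twist":-0.15},{"slide":[0,0,0],"twist":-0.15}]' 6
python3 -m crank '[{"slide":[0,0,0],"twist":-0.15},{"slide":[0,0,0],"twist":-0.15},{"slide":[0,0,0],"twist":-0.15},{"slide":[0,0,0],"twist":0},{"slide":[0,0,0],"twist":0}]'
python3 go.py .4369 .1467 .13 86.08
```

```text
t: 0.88
tcp_pos: [0.1709, -0.5489, 0.1991]
tool_rot: [-0.0, 0.864, 0.504, 0.0]
contact_force: [0.4, 0.0, -0.2]
finger_gap: 0.06
t: 1.5
tcp_pos: [0.1709, -0.549, 0.1992]
tool_rot: [-0.0, 0.732, 0.681, 0.0]
contact_force: [0.2, 0.2, -0.8]
finger_gap: 0.06
t 1.50 [ 0.1709 -0.549   0.1992] yaw 85.88 tilt 0.01 F [ 0.2  0.2 -0.8] gap 0.0600
slide now-axes cm [71.29 21.53  6.94] twist -0.0035
slide after twist cm [71.22 21.78  6.92]
```

```bash
for i in 1 ; do
python3 -m crank '[{"slide":[5.1,1.55,0],"twist":0},{"slide":[5.1,1.55,0],"twist":0},{"slide":[5.1,1.55,0],"twist":0},{"slide":[5.1,1.55,0],"twist":0},{"slide":[5.1,1.55,0],"twist":0}]' >/dev/null
python3 -m crank '[{"slide":[5.1,1.55,0],"twist":0},{"slide":[5.1,1.55,0],"twist":0},{"slide":[5.1,1.55,0],"twist":0},{"slide":[5.1,1.55,0],"twist":0},{"slide":[5.1,1.55,0],"twist":0}]' >/dev/null
python3 -m crank '[{"slide":[5.1,1.55,1.75],"twist":0},{"slide":[5.1,1.55,1.75],"twist":0},{"slide":[5.1,1.55,1.75],"twist":0},{"slide":[5,1.5,1.75],"twist":0},{"slide":[0,0,0],"twist":0}]'
done
python3 -m crank '[{"slide":[0,0,0],"twist":0}]' >/dev/null
python3 go.py .4369 .1467 .029 86.08
```

```text
t: 3.38
tcp_pos: [0.4351, 0.1501, 0.1276]
tool_rot: [-0.001, 0.73, 0.683, -0.001]
contact_force: [-0.4, 0.0, 0.0]
finger_gap: 0.0604
t 3.50 [0.4358 0.1472 0.1293] yaw 86.04 tilt 0.04 F [ 0.3 -0.7 -0.5] gap 0.0599
slide now-axes cm [-0.04  0.12 10.03] twist -0.0007
slide after twist cm [-0.04  0.11 10.03]
```

```bash

python3 -m crank '[{"slide":[0,0.1,3],"twist":0},{"slide":[0,0,3],"twist":0},{"slide":[0,0,2],"twist":0},{"slide":[0,0,1.2],"twist":0},{"slide":[0,0,0.8],"twist":0}]'
python3 -m crank '[{"slide":[0,0,0],"twist":0},{"slide":[0,0,0],"twist":0},{"slide":[0,0,0],"twist":0},{"slide":[0,0,0],"twist":0},{"slide":[0,0,0],"twist":0}]' 3.0 15
python3 -m crank '[{"slide":[0,0,-0.5],"twist":0},{"slide":[0,0,-1.5],"twist":0},{"slide":[0,0,-3],"twist":0},{"slide":[0,0,-4],"twist":0},{"slide":[0,0,-2],"twist":0}]'
python3 -m crank '[{"slide":[0,0,0],"twist":0},{"slide":[0,0,0],"twist":0}]' >/dev/null
python3 go.py .6233 .1897 .14 86.08
```

```text
t: 4.12
tcp_pos: [0.4376, 0.1465, 0.0296]
tool_rot: [0.0, 0.732, 0.682, 0.0]
contact_force: [0.0, 0.1, -0.1]
finger_gap: 0.06
t: 4.75
tcp_pos: [0.4372, 0.1474, 0.0295]
tool_rot: [0.0, 0.731, 0.682, 0.0]
contact_force: [-0.2, 0.3, -0.2]
finger_gap: 0.0297
t: 5.38
tcp_pos: [0.4385, 0.1474, 0.1427]
tool_rot: [0.001, 0.731, 0.682, 0.002]
contact_force: [0.1, 0.4, 1.1]
finger_gap: 0.03
t 5.62 [0.4366 0.1472 0.1389] yaw 86.04 tilt 0.04 F [-1.1 -0.6 -1.1] gap 0.0301
slide now-axes cm [ 5.53 18.33 -0.12] twist -0.0007
slide after twist cm [ 5.51 18.34 -0.11]
```

```bash
python3 - <<'E'
from h import *
a=snap('top')['pixels'][170:320,95:295];b=snap('side')['pixels'][160:320,140:360]
a=cv2.resize(a,(400,300),interpolation=2);b=cv2.resize(b,(400,291),interpolation=2)
cv2.imwrite('pics/g1.png',cv2.vconcat([a,b]) if 0 else np.hstack([a[:291],b]))
E
```

```text
(no output)
```

View pics/g1.png

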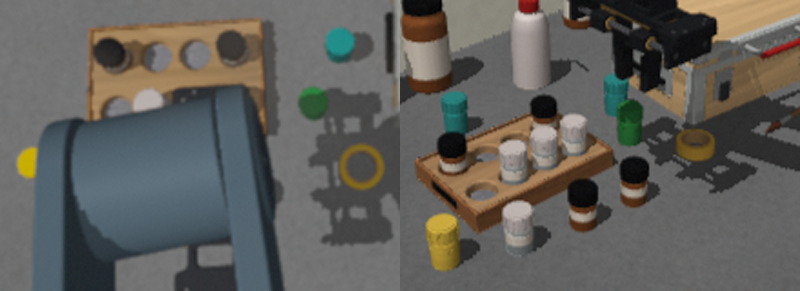

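```bash
python3 - <<'E'
from h import *
s=snap('side','s2.png');p=manip.observe()['tcp_pos'];print(proj(s,[p,[.4366,.1472,.029],[.4369,.1467,.048],p+[0,0,.03]]).round(1))
im=cv2.resize(s['pixels'][150:310,200:340],(700,800//1*1),interpolation=2)[:600]
cv2.imwrite('pics/g2.png',cv2.resize(s['pixels'][150:290,180:360],(771,600),interpolation=2))
E
```

```text
[[269.  219.7]
 [267.9 259.3]
 [268.1 252.6]
 [269.4 208.1]]
```

View pics/g2.png

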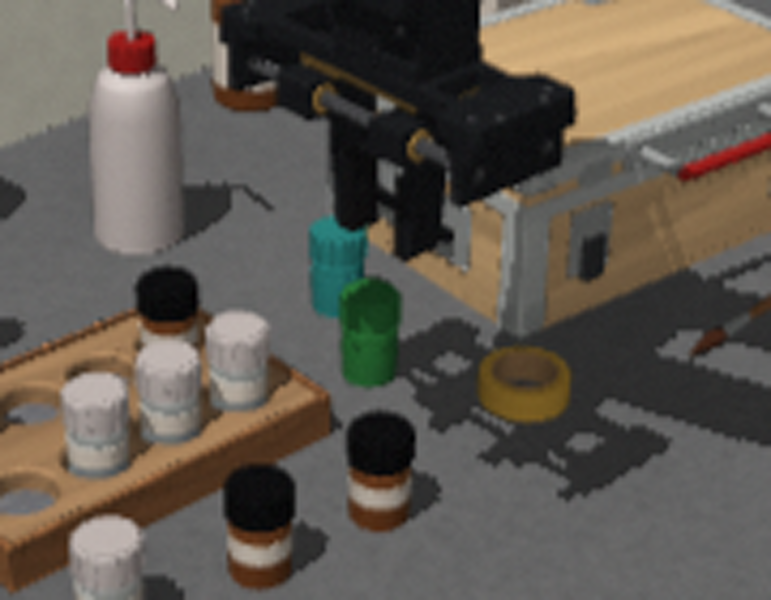

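The tips appear at about (270,206) in the side view, but the reported TCP projects to (269,220). The cause is either a height offset or a shift along the line of sight, so I'll separate the two by tracking the gripper over known moves.

```bash
cat > sn.py <<'E'
import sys
from h import *
n=sys.argv[1];s=snap('side','sd_%s.png'%n);t=snap('top','tp_%s.png'%n);print(proj(s,manip.observe()['tcp_pos']).round(1),proj(t,manip.observe()['tcp_pos']).round(1));np.save('p_%s.npy'%n,manip.observe()['tcp_pos'])
E
python3 sn.py a
python3 -m crank '[{"slide":[0,0,-3],"twist":0},{"slide":[0,0,-4],"twist":0},{"slide":[0,0,-3],"twist":0},{"slide":[0,0,0],"twist":0},{"slide":[0,0,0],"twist":0}]' >/dev/null
python3 sn.py b
python3 -m crank '[{"slide":[5,0,0],"twist":0},{"slide":[5,0,0],"twist":0},{"slide":[5,0,0],"twist":0},{"slide":[5,0,0],"twist":0},{"slide":[0,0,0],"twist":0}]' >/dev/null
python3 -m crank '[{"slide":[0,0,0],"twist":0},{"slide":[0,0,0],"twist":0}]' >/dev/null
python3 sn.py c
python3 - <<'E'
import cv2,numpy as np
L=[cv2.resize(cv2.imread('pics/sd_%s.png'%c)[100:240,180:340],(400,350),interpolation=2) for c in'bc']
c=cv2.imread('pics/sd_c.png')[60:320,60:300]
t=cv2.imread('pics/tp_c.png')[130:384,60:300]
f=lambda a:cv2.resize(a,(400,430),interpolation=2)
cv2.imwrite('pics/bc.png',np.hstack([f(c),f(t)]))
E
```

```text
[[269.  219.6]] [[211.3 267.7]]
[[270.1 180. ]] [[205.  266.3]]
[[191.7 209.2]] [[ 98.3 272.5]]
```

View pics/bc.png

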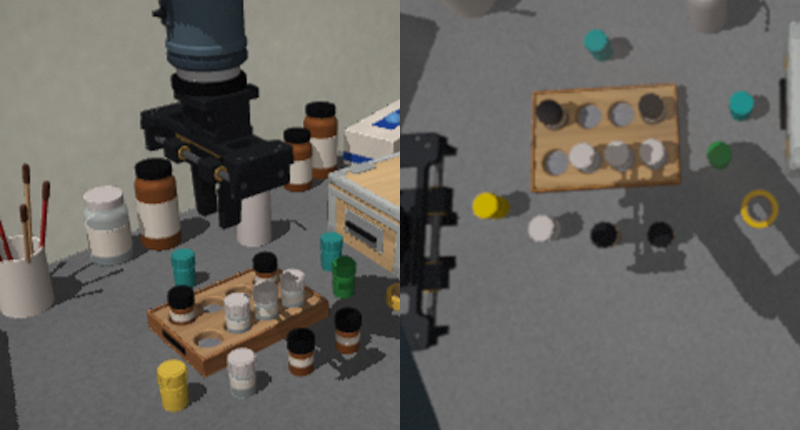

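```bash
python3 - <<'E'
from h import *
from scipy.optimize import least_squares as LS
S=snap('side');I={c:cv2.imread('pics/sd_%s.png'%c) for c in'abc'};P={c:np.load('p_%s.npy'%c) for c in'abc'}
ua=np.array([272.,202.])
def match(c,g,tp,half=(14,14)):
    x,y=int(g[0]),int(g[1]);r=18
    w=I[c][y-half[1]-r:y+half[1]+r+1,x-half[0]-r:x+half[0]+r+1]
    m=cv2.matchTemplate(w,tp,cv2.TM_CCOEFF_NORMED);_,v,_,l=cv2.minMaxLoc(m)
    def sub(a,b,c):return (a-c)/2/(a-2*b+c)
    i,j=l[1],l[0];i=min(max(i,1),m.shape[0]-2);j=min(max(j,1),m.shape[1]-2)
    return np.array([x-r+j+sub(m[i,j-1],m[i,j],m[i,j+1]),y-r+i+sub(m[i-1,j],m[i,j],m[i+1,j])]),v
# dark, gripper patch a
for ctr,half in[((272,198),(12,10)),((262,178),(24,14)),((292,182),(12,10))]:
    tp=I['a'][ctr[1]-half[1]:ctr[1]+half[1]+1,ctr[0]-half[0]:ctr[0]+half[0]+1]
    obs={'a':np.array(ctr,float)}
    for c in'bc':
        g=np.array(ctr)+proj(S,P[c])[0]-proj(S,P['a'])[0];obs[c],v=match(c,g,tp,half);print(c,obs[c].round(2),round(v,3),'pred shift',g.round(1))
    q=LS(lambda e:np.concatenate([proj(S,P[c]+e)[0]-obs[c] for c in'abc']),[0,0,.03]);print(ctr,'e',q.x.round(4),q.fun.round(2))
for c in 'abc':print(P[c].round(4),proj(S,P[c]+[0,0,.035]).round(1))
E
```

```text
b [273.11 156.77] 0.833 pred shift [273.2 158.4]
c [191.9 184.9] 0.736 pred shift [194.7 187.6]
(272, 198) e [-0.0081  0.0015  0.0566] [-0.2   0.91  0.05  0.07  0.12 -0.82]
b [247.07 123.68] 0.608 pred shift [263.2 138.4]
c [182.05 159.74] 0.581 pred shift [184.7 167.6]
(262, 178) e [ 0.0746 -0.0324  0.0772] [-6.06 -4.38  9.4   9.29 -3.2  -4.53]
b [294.15 135.6 ] 0.825 pred shift [293.2 142.4]
c [204.82 161.27] 0.609 pred shift [214.7 171.6]
(292, 182) e [-0.0834  0.0283  0.1334] [-0.49  0.43  0.   -1.13  0.39  0.62]
[0.4364 0.1472 0.1384] [[269.3 206. ]]
[0.4361 0.1472 0.2375] [[270.5 165. ]]
[0.4511 0.3458 0.2394] [[190.6 192.8]]
```

Tracking puts the visible tips about 35 mm above the reported TCP, with x and y agreeing. The missed grasp fits that: the fingers closed just above the cap. I'll go down lower in stages and watch the force, starting with the clear jar, which is closest.

```bash
python3 go.py .4678 .3125 .06 86.08
```

```text
t 7.62 [0.4511 0.3459 0.2395] yaw 85.96 tilt 0.02 F [-0.4 -0.1  0.3] gap 0.0303
slide now-axes cm [-3.22  1.89 17.95] twist -0.0021
slide after twist cm [-3.22  1.89 17.95]
```

```bash

python3 -m crank '[{"slide":[-1.6,0.95,4],"twist":0},{"slide":[-1.6,0.95,5],"twist":0},{"slide":[0,0,5],"twist":0},{"slide":[0,0,3],"twist":0},{"slide":[0,0,1],"twist":0}]' 5 >/dev/null
python3 -m crank '[{"slide":[0,0,0],"twist":0},{"slide":[0,0,0],"twist":0}]'
python3 go.py .4678 .3125 .03 86.08
python3 -m crank '[{"slide":[0,0,0.8],"twist":0},{"slide":[0,0,0.8],"twist":0},{"slide":[0,0,0.8],"twist":0},{"slide":[0,0,0.6],"twist":0},{"slide":[0,0,0],"twist":0}]'
```

```text
t: 8.5
tcp_pos: [0.469, 0.3141, 0.0611]
tool_rot: [0.001, 0.731, 0.682, 0.001]
contact_force: [0.2, -0.3, 1.0]
finger_gap: 0.0497
t 8.50 [0.469  0.3141 0.0611] yaw 86.04 tilt 0.18 F [ 0.2 -0.3  1. ] gap 0.0497
slide now-axes cm [-0.17 -0.11  3.11] twist -0.0006
slide after twist cm [-0.17 -0.11  3.11]
t: 9.12
tcp_pos: [0.467, 0.3133, 0.0285]
tool_rot: [-0.0, 0.731, 0.682, -0.001]
contact_force: [-0.8, -0.0, 0.6]
finger_gap: 0.0498
```

```bash

python3 -m crank '[{"slide":[0,0,0.7],"twist":0},{"slide":[0,0,0.7],"twist":0},{"slide":[0,0,0],"twist":0}]'
python3 -m crank '[{"slide":[0,0,0.7],"twist":0},{"slide":[0,0,0.7],"twist":0},{"slide":[0,0,0],"twist":0}]'
python3 - <<'E'
from h import *
s=snap('side','d1.png');print(proj(s,manip.observe()['tcp_pos']+[0,0,.035]).round(1))
cv2.imwrite('pics/d1c.png',cv2.resize(s['pixels'][210:320,130:280],(750,550),interpolation=2))
E
python3 go.py .4678 .3125 0 86.08
```

```text
t: 9.5
tcp_pos: [0.467, 0.3133, 0.0145]
tool_rot: [-0.0, 0.731, 0.682, -0.001]
contact_force: [-0.3, -0.2, -0.7]
finger_gap: 0.0497
t: 9.88
tcp_pos: [0.4669, 0.3133, 0.0005]
tool_rot: [-0.0, 0.731, 0.682, -0.001]
contact_force: [0.5, -0.3, -0.0]
finger_gap: 0.0501
[[204.4 282.8]]
t 9.93 [0.4673 0.3134 0.0009] yaw 86.05 tilt 0.05 F [-0.3 -0.4  0.6] gap 0.0495
slide now-axes cm [-0.09  0.06  0.09] twist -0.0006
slide after twist cm [-0.09  0.06  0.09]
```

View pics/d1c.png

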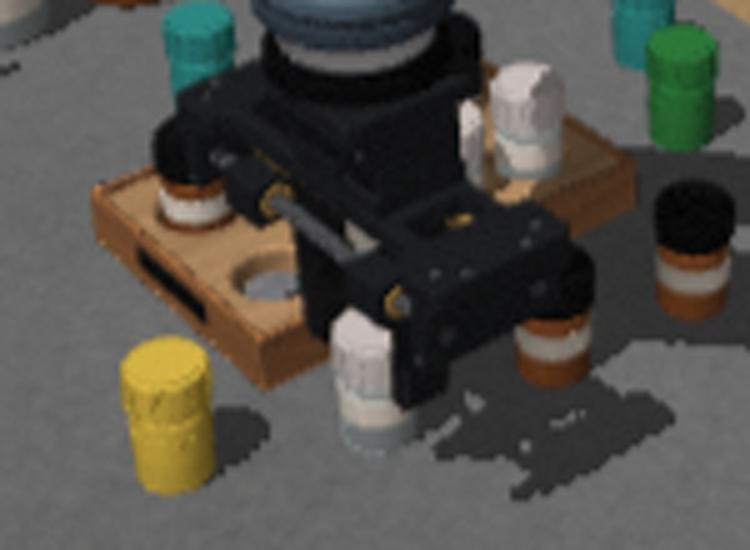

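The tips are around the cap at about (368,360) in the crop, at mid-jar height, so the offset is real. I'll close, lift and check.

```bash

python3 -m crank '[{"slide":[-0.1,0.05,0.4],"twist":0},{"slide":[0,0,0],"twist":0},{"slide":[0,0,0],"twist":0},{"slide":[0,0,0],"twist":0},{"slide":[0,0,0],"twist":0}]' 3.0 15
python3 -m crank '[{"slide":[0,0,0],"twist":0},{"slide":[0,0,-1],"twist":0},{"slide":[0,0,-3],"twist":0},{"slide":[0,0,-3],"twist":0},{"slide":[0,0,-3],"twist":0}]'
python3 -m crank '[{"slide":[0,0,0],"twist":0},{"slide":[0,0,0],"twist":0}]' 
python3 go.py .5623 .2941 .10 86.08
```

```text
t: 10.55
tcp_pos: [0.4681, 0.3126, -0.0026]
tool_rot: [0.0, 0.731, 0.682, 0.0]
contact_force: [-0.9, -0.4, -1.1]
finger_gap: 0.0354
t: 11.18
tcp_pos: [0.4681, 0.3126, 0.099]
tool_rot: [0.0, 0.731, 0.682, 0.0]
contact_force: [-0.3, -0.0, -1.3]
finger_gap: 0.0356
t: 11.42
tcp_pos: [0.4675, 0.3123, 0.0967]
tool_rot: [-0.0, 0.731, 0.682, -0.0]
contact_force: [0.6, -0.6, -0.9]
finger_gap: 0.0355
t 11.43 [0.4675 0.3123 0.0967] yaw 86.05 tilt 0.04 F [ 0.6 -0.6 -0.9] gap 0.0355
slide now-axes cm [-1.16  9.58 -0.34] twist -0.0006
slide after twist cm [-1.17  9.58 -0.33]
```

```bash

python3 -m crank '[{"slide":[-0.3,2,0],"twist":0},{"slide":[-0.3,3,0],"twist":0},{"slide":[-0.3,3,0],"twist":0},{"slide":[-0.25,1.6,0],"twist":0},{"slide":[0,0,0],"twist":0}]' >/dev/null
python3 -m crank '[{"slide":[0,0,2],"twist":0},{"slide":[0,0,2],"twist":0},{"slide":[0,0,1.5],"twist":0},{"slide":[0,0,0.8],"twist":0},{"slide":[0,0,0],"twist":0}]'
python3 -m crank '[{"slide":[0,0,0],"twist":0},{"slide":[0,0,0],"twist":0}]' 
python3 go.py .5623 .2941 .0093 86.08
python3 - <<'E'
from h import *
s=snap('side','w1.png');im=s['pixels'].copy()
p=manip.observe()['tcp_pos']
a=np.linspace(0,6.283,40)
k=cv2.resize(im[180:300,130:280],(750,600),interpolation=2)
def dr(c,z,r,col):
    q=proj(s,np.c_[c[0]+r*np.cos(a),c[1]+r*np.sin(a),a*0+z]);q=((q+.5-[130,180])*5-.5).astype(int);cv2.polylines(k,[q],True,col,1)
dr((.5623,.2941),.026,.020,(0,255,0));dr((.5623,.2941),.012,.020,(0,255,255))
dr(p,p[2]+.0027,.017,(0,0,255));cv2.imwrite('pics/w1c.png',k)
E
```

```text
t: 12.68
tcp_pos: [0.5624, 0.2944, 0.0334]
tool_rot: [-0.0, 0.731, 0.682, -0.001]
contact_force: [0.4, 0.3, -1.5]
finger_gap: 0.036
t: 12.92
tcp_pos: [0.5637, 0.2947, 0.0352]
tool_rot: [0.0, 0.731, 0.682, 0.001]
contact_force: [0.4, 0.6, -1.6]
finger_gap: 0.0356
t 12.93 [0.5637 0.2947 0.0352] yaw 86.05 tilt 0.09 F [ 0.4  0.6 -1.6] gap 0.0356
slide now-axes cm [-0.07 -0.14  2.59] twist -0.0006
slide after twist cm [-0.07 -0.13  2.59]
```

View pics/w1c.png

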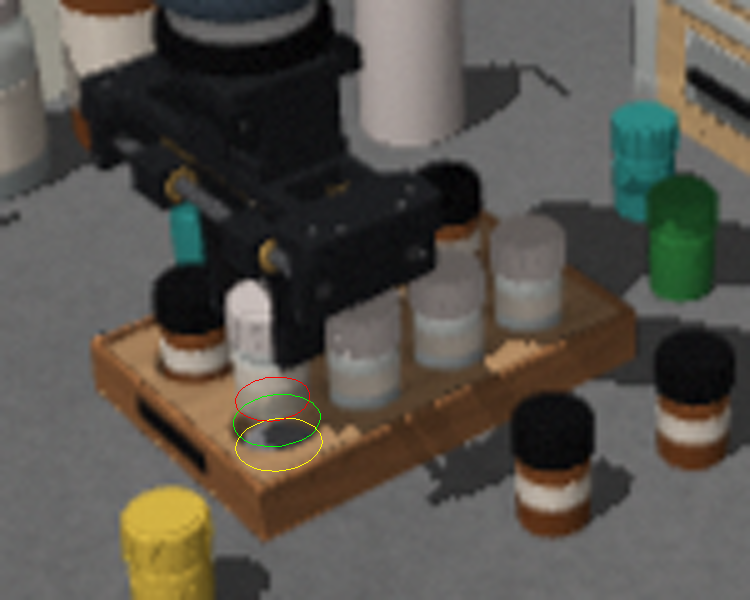

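The jar foot at (272,400) is centred above the well ellipse at (277,420), so I'll lower it slowly.

```bash

python3 -m crank '[{"slide":[-0.05,-0.05,0.5],"twist":0},{"slide":[0,0,0.5],"twist":0},{"slide":[0,0,0.5],"twist":0},{"slide":[0,0,0],"twist":0}]'
python3 -m crank '[{"slide":[0,0,0.4],"twist":0},{"slide":[0,0,0.4],"twist":0},{"slide":[0,0,0],"twist":0}]'
python3 -m crank '[{"slide":[0,0,0.15],"twist":0},{"slide":[0,0,0],"twist":0}]'
python3 -m crank '[{"slide":[0,0,0.15],"twist":0},{"slide":[0,0,0],"twist":0}]'
python3 -m crank '[{"slide":[0,0,0.15],"twist":0},{"slide":[0,0,0],"twist":0}]'
```

```text
t: 13.48
tcp_pos: [0.5619, 0.2938, 0.0185]
tool_rot: [-0.0, 0.731, 0.682, -0.001]
contact_force: [0.5, -0.7, -1.6]
finger_gap: 0.0355
t: 13.85
tcp_pos: [0.5621, 0.2939, 0.0108]
tool_rot: [-0.0, 0.731, 0.682, -0.0]
contact_force: [-0.7, 0.4, -0.8]
finger_gap: 0.0356
t: 14.1
tcp_pos: [0.5625, 0.294, 0.0098]
tool_rot: [-0.0, 0.731, 0.682, -0.0]
contact_force: [0.1, 0.0, -0.3]
finger_gap: 0.0353
t: 14.35
tcp_pos: [0.5628, 0.2941, 0.0089]
tool_rot: [0.0, 0.731, 0.682, 0.0]
contact_force: [-0.3, -0.7, 3.6]
finger_gap: 0.0357
t: 14.6
tcp_pos: [0.5633, 0.2942, 0.0086]
tool_rot: [0.0, 0.731, 0.682, 0.001]
contact_force: [-3.2, -1.2, 10.9]
finger_gap: 0.0356
```

Contact at the predicted seated height. Releasing, then on to the near amber jar.

```bash

python3 -m crank '[{"slide":[0,0,-0.12],"twist":0},{"slide":[0,0,0],"twist":0},{"slide":[0,0,0],"twist":0},{"slide":[0,0,0],"twist":0},{"slide":[0,0,0],"twist":0}]' 4.6
python3 -m crank '[{"slide":[0,0,-1],"twist":0},{"slide":[0,0,-2],"twist":0},{"slide":[0,0,-3],"twist":0},{"slide":[0,0,-3],"twist":0},{"slide":[0,0,-1],"twist":0}]' >/dev/null
python3 -m crank '[{"slide":[-1.9,-2.8,0],"twist":0},{"slide":[-1.9,-2.8,0],"twist":0},{"slide":[-1.9,-2.8,0],"twist":0},{"slide":[-1.8,-2.7,0],"twist":0},{"slide":[0,0,0],"twist":0}]' 5 >/dev/null
python3 -m crank '[{"slide":[0,0,0],"twist":0},{"slide":[0,0,0],"twist":0}]' 
python3 go.py .4474 .2268 -0.0027 86.08
```

```text
t: 15.22
tcp_pos: [0.5624, 0.294, 0.0078]
tool_rot: [-0.0, 0.731, 0.682, -0.0]
contact_force: [-0.1, -0.2, 0.2]
finger_gap: 0.0457
t: 16.73
tcp_pos: [0.4476, 0.2272, 0.1083]
tool_rot: [0.0, 0.731, 0.682, 0.0]
contact_force: [-0.6, 0.2, 0.6]
finger_gap: 0.0503
t 16.73 [0.4476 0.2272 0.1083] yaw 86.05 tilt 0.05 F [-0.6  0.2  0.6] gap 0.0503
slide now-axes cm [-0.04 -0.02 11.1 ] twist -0.0006
slide after twist cm [-0.04 -0.02 11.1 ]
```

```bash

python3 -m crank '[{"slide":[0,0,3],"twist":0},{"slide":[0,0,3],"twist":0},{"slide":[0,0,3],"twist":0},{"slide":[0,0,1.3],"twist":0},{"slide":[0,0,0.8],"twist":0}]'
python3 -m crank '[{"slide":[0,0,0],"twist":0},{"slide":[0,0,0],"twist":0},{"slide":[0,0,0],"twist":0},{"slide":[0,0,0],"twist":0},{"slide":[0,0,0],"twist":0}]' 3.0 15
python3 -m crank '[{"slide":[0,0,-1],"twist":0},{"slide":[0,0,-3],"twist":0},{"slide":[0,0,-4],"twist":0},{"slide":[0,0,-3],"twist":0},{"slide":[0,0,0],"twist":0}]'
python3 -m crank '[{"slide":[0.5,2,0],"twist":0},{"slide":[0.5,4,0],"twist":0},{"slide":[0.5,5,0],"twist":0},{"slide":[0.5,4.5,0],"twist":0},{"slide":[0.5,2.3,0],"twist":0}]' >/dev/null
python3 -m crank '[{"slide":[0,0,0],"twist":0},{"slide":[0,0,0],"twist":0}]' 
python3 go.py .6267 .2396 0.0093 86.08
```

```text
t: 17.35
tcp_pos: [0.4469, 0.227, -0.0034]
tool_rot: [-0.0, 0.731, 0.682, -0.0]
contact_force: [-1.2, 0.3, 0.2]
finger_gap: 0.0499
t: 17.98
tcp_pos: [0.4472, 0.227, -0.0023]
tool_rot: [0.0, 0.731, 0.682, 0.001]
contact_force: [-0.0, 0.3, 4.1]
finger_gap: 0.0358
t: 18.6
tcp_pos: [0.4485, 0.2273, 0.1096]
tool_rot: [0.001, 0.731, 0.682, 0.002]
contact_force: [0.2, -0.3, -0.1]
finger_gap: 0.0356
t: 19.48
tcp_pos: [0.624, 0.2393, 0.1053]
tool_rot: [-0.001, 0.731, 0.682, -0.001]
contact_force: [-0.4, -0.3, -1.5]
finger_gap: 0.0356
t 19.48 [0.624  0.2393 0.1053] yaw 86.06 tilt 0.19 F [-0.4 -0.3 -1.5] gap 0.0356
slide now-axes cm [0.06 0.29 9.6 ] twist -0.0004
slide after twist cm [0.05 0.26 9.6 ]
```

```bash

python3 -m crank '[{"slide":[0,0.1,2.5],"twist":0},{"slide":[0,0,2.5],"twist":0},{"slide":[0,0,1.5],"twist":0},{"slide":[0,0,0.6],"twist":0},{"slide":[0,0,0],"twist":0}]' >/dev/null
python3 -m crank '[{"slide":[0,0,0],"twist":0},{"slide":[0,0,0],"twist":0}]' >/dev/null
python3 go.py .6267 .2396 0.0093 86.08
python3 -m crank '[{"slide":[0,0,0],"twist":0},{"slide":[0,0,0],"twist":0}]' >/dev/null
python3 go.py .6267 .2396 0.0093 86.08
```

```text
t 20.35 [0.6275 0.2395 0.037 ] yaw 86.05 tilt 0.09 F [ 0.4 -0.2 -1.3] gap 0.0353
slide now-axes cm [ 0.   -0.09  2.77] twist -0.0006
slide after twist cm [ 0.   -0.08  2.77]
t 20.60 [0.627  0.2394 0.0362] yaw 86.04 tilt 0.02 F [-0.9  0.1 -0.3] gap 0.0357
slide now-axes cm [ 0.02 -0.03  2.69] twist -0.0007
slide after twist cm [ 0.02 -0.03  2.69]
```

```bash

python3 -m crank '[{"slide":[0,0,0.5],"twist":0},{"slide":[0,0,0.5],"twist":0},{"slide":[0,0,0.5],"twist":0},{"slide":[0,0,0],"twist":0}]'
python3 -m crank '[{"slide":[0,0,0.4],"twist":0},{"slide":[0,0,0.4],"twist":0},{"slide":[0,0,0],"twist":0}]'
python3 -m crank '[{"slide":[0,0,0.15],"twist":0},{"slide":[0,0,0],"twist":0}]'
python3 -m crank '[{"slide":[0,0,0.15],"twist":0},{"slide":[0,0,0],"twist":0}]'
python3 -m crank '[{"slide":[0,0,0.1],"twist":0},{"slide":[0,0,0],"twist":0}]'
```

```text
t: 21.1
tcp_pos: [0.6262, 0.2393, 0.0201]
tool_rot: [-0.0, 0.731, 0.682, -0.001]
contact_force: [0.2, 0.7, -1.4]
finger_gap: 0.0353
t: 21.48
tcp_pos: [0.6265, 0.2394, 0.0125]
tool_rot: [-0.0, 0.731, 0.682, -0.0]
contact_force: [-0.5, 0.3, -0.7]
finger_gap: 0.0357
t: 21.72
tcp_pos: [0.6269, 0.2394, 0.0115]
tool_rot: [-0.0, 0.731, 0.682, -0.0]
contact_force: [-0.1, -0.7, -0.3]
finger_gap: 0.0352
t: 21.98
tcp_pos: [0.6268, 0.2394, 0.0099]
tool_rot: [-0.0, 0.731, 0.682, -0.0]
contact_force: [0.1, -0.5, -1.0]
finger_gap: 0.0353
t: 22.22
tcp_pos: [0.6271, 0.2395, 0.0097]
tool_rot: [0.0, 0.731, 0.682, 0.0]
contact_force: [-2.5, 0.0, 4.5]
finger_gap: 0.0354
```

```bash

python3 -m crank '[{"slide":[0,0,-0.05],"twist":0},{"slide":[0,0,0],"twist":0},{"slide":[0,0,0],"twist":0},{"slide":[0,0,0],"twist":0},{"slide":[0,0,0],"twist":0}]' 4.6
python3 -m crank '[{"slide":[0,0,-1],"twist":0},{"slide":[0,0,-2],"twist":0},{"slide":[0,0,-3],"twist":0},{"slide":[0,0,-3],"twist":0},{"slide":[0,0,-1],"twist":0}]' >/dev/null
python3 -m crank '[{"slide":[-2.1,-3.7,0],"twist":0},{"slide":[-2.1,-3.7,0],"twist":0},{"slide":[-2.1,-3.7,0],"twist":0},{"slide":[-2.1,-3.7,0],"twist":0},{"slide":[-2.1,-3.5,0],"twist":0}]' 5 >/dev/null
python3 -m crank '[{"slide":[0,0,0],"twist":0},{"slide":[0,0,0],"twist":0},{"slide":[0,0,0],"twist":0}]' 
python3 go.py .4369 .1467 -0.0027 86.08
```

```text
t: 22.85
tcp_pos: [0.6269, 0.2394, 0.0094]
tool_rot: [-0.0, 0.731, 0.682, -0.0]
contact_force: [0.3, -0.2, -0.3]
finger_gap: 0.0462
t: 24.48
tcp_pos: [0.4383, 0.1476, 0.1099]
tool_rot: [0.0, 0.731, 0.682, 0.0]
contact_force: [-0.3, 0.4, 0.8]
finger_gap: 0.0502
t 24.48 [0.4383 0.1476 0.1099] yaw 86.06 tilt 0.06 F [-0.3  0.4  0.8] gap 0.0502
slide now-axes cm [-0.1  -0.14 11.26] twist -0.0004
slide after twist cm [-0.1  -0.13 11.26]
```

```bash

python3 -m crank '[{"slide":[-0.1,-0.1,3],"twist":0},{"slide":[0,0,3],"twist":0},{"slide":[0,0,3],"twist":0},{"slide":[0,0,1.4],"twist":0},{"slide":[0,0,0.8],"twist":0}]'
python3 -m crank '[{"slide":[0,0,0],"twist":0},{"slide":[0,0,0],"twist":0},{"slide":[0,0,0],"twist":0},{"slide":[0,0,0],"twist":0},{"slide":[0,0,0],"twist":0}]' 3.0 15
python3 -m crank '[{"slide":[0,0,-1],"twist":0},{"slide":[0,0,-3],"twist":0},{"slide":[0,0,-4],"twist":0},{"slide":[0,0,-3],"twist":0},{"slide":[0,0,0],"twist":0}]'
python3 -m crank '[{"slide":[1.1,2,0],"twist":0},{"slide":[1.1,4,0],"twist":0},{"slide":[1.1,5,0],"twist":0},{"slide":[1.1,4.8,0],"twist":0},{"slide":[1.1,2.4,0],"twist":0}]' >/dev/null
python3 -m crank '[{"slide":[0,0,2.5],"twist":0},{"slide":[0,0,2.5],"twist":0},{"slide":[0,0,1.5],"twist":0},{"slide":[0,0,0],"twist":0},{"slide":[0,0,0],"twist":0}]' >/dev/null
python3 -m crank '[{"slide":[0,0,0],"twist":0},{"slide":[0,0,0],"twist":0}]' >/dev/null
python3 go.py .6233 .1897 0.0093 86.08
```

```text
t: 25.1
tcp_pos: [0.4363, 0.1465, -0.003]
tool_rot: [-0.0, 0.731, 0.682, -0.0]
contact_force: [-0.2, -0.2, 0.1]
finger_gap: 0.0502
t: 25.72
tcp_pos: [0.4366, 0.1464, -0.0019]
tool_rot: [0.0, 0.731, 0.682, 0.0]
contact_force: [0.1, -0.3, 3.5]
finger_gap: 0.0354
t: 26.35
tcp_pos: [0.438, 0.1466, 0.1101]
tool_rot: [0.002, 0.731, 0.682, 0.002]
contact_force: [0.6, -0.4, -1.1]
finger_gap: 0.0353
t 27.85 [0.622  0.1888 0.0435] yaw 86.05 tilt 0.09 F [ 0.2  0.3 -0. ] gap 0.0357
slide now-axes cm [0.1  0.12 3.42] twist -0.0006
slide after twist cm [0.1  0.13 3.42]
```

```bash

python3 -m crank '[{"slide":[0.1,0.1,0.7],"twist":0},{"slide":[0,0,0.4],"twist":0},{"slide":[0,0,0],"twist":0},{"slide":[0,0,0],"twist":0}]'
python3 -m crank '[{"slide":[0,0,0.5],"twist":0},{"slide":[0,0,0.5],"twist":0},{"slide":[0,0,0.4],"twist":0},{"slide":[0,0,0],"twist":0}]'
python3 -m crank '[{"slide":[0,0,0.4],"twist":0},{"slide":[0,0,0],"twist":0}]'
python3 -m crank '[{"slide":[0,0,0.2],"twist":0},{"slide":[0,0,0],"twist":0}]'
python3 -m crank '[{"slide":[0,0,0.15],"twist":0},{"slide":[0,0,0],"twist":0}]'
```

```text
t: 28.35
tcp_pos: [0.6224, 0.1896, 0.0314]
tool_rot: [-0.0, 0.731, 0.682, -0.0]
contact_force: [-0.5, -0.6, -0.9]
finger_gap: 0.0357
t: 28.85
tcp_pos: [0.6219, 0.1896, 0.0169]
tool_rot: [-0.0, 0.731, 0.682, -0.0]
contact_force: [-0.9, -0.7, -1.4]
finger_gap: 0.035
t: 29.1
tcp_pos: [0.6222, 0.1896, 0.0132]
tool_rot: [-0.0, 0.731, 0.682, -0.0]
contact_force: [0.4, 0.8, -1.0]
finger_gap: 0.0353
t: 29.35
tcp_pos: [0.6223, 0.1896, 0.0114]
tool_rot: [-0.0, 0.731, 0.682, -0.0]
contact_force: [0.3, -1.3, -0.8]
finger_gap: 0.0356
t: 29.6
tcp_pos: [0.6226, 0.1896, 0.0102]
tool_rot: [0.0, 0.731, 0.682, 0.0]
contact_force: [0.1, 0.2, 0.3]
finger_gap: 0.0356
```

```bash

python3 -m crank '[{"slide":[0,0,0.1],"twist":0},{"slide":[0,0,0],"twist":0}]'
python3 -m crank '[{"slide":[0,0,-0.05],"twist":0},{"slide":[0,0,0],"twist":0},{"slide":[0,0,0],"twist":0},{"slide":[0,0,0],"twist":0},{"slide":[0,0,0],"twist":0}]' 4.6
python3 -m crank '[{"slide":[0,0,-1],"twist":0},{"slide":[0,0,-3],"twist":0},{"slide":[0,0,-5],"twist":0},{"slide":[0,0,-5],"twist":0},{"slide":[0,0,-2],"twist":0}]' >/dev/null
python3 -m crank '[{"slide":[-4,-2.2,0],"twist":0},{"slide":[-5,-2.2,0],"twist":0},{"slide":[-5,-2.2,0],"twist":0},{"slide":[-5,-2.2,0],"twist":0},{"slide":[-5,-2.2,0],"twist":0}]' 3 >/dev/null
python3 -m crank '[{"slide":[-5,-2.2,0],"twist":0},{"slide":[-5,-2.2,0],"twist":0},{"slide":[-5,-0.2,0],"twist":0},{"slide":[0,0,0],"twist":0.076},{"slide":[0,0,0],"twist":0}]'
python3 -m crank '[{"slide":[0,0,0],"twist":0},{"slide":[0,0,0],"twist":0}]' >/dev/null
python3 go.py .4395 -.1925 .12 81.7
python3 - <<'E'
from h import *
t=cv2.imread('pics/top0.png');T=snap('top','t3.png');S=snap('side','s3.png')
# red bar in side (first image) + top
for n,im,s in(('top',t,T),('side',cv2.imread('pics/side0.png'),S),('sidenow',S['pixels'],S)):
    b,g,r=[im[...,i].astype(int) for i in range(3)];m=((r>90)&(g<60)&(b<60)).astype(np.uint8)
    k,l,st,c=cv2.connectedComponentsWithStats(m)
    for i in range(1,k):
        if 40<st[i,4]<600:print(n,st[i],c[i].round(1))
    print(proj(s,[.4395,-.1925,.106]).round(1))
a=cv2.resize(S['pixels'][190:310,130:280],(400,320),interpolation=2);b=cv2.resize(S['pixels'][120:240,260:410],(400,320),interpolation=2)
c=cv2.resize(T['pixels'][170:290,95:245],(400,280),interpolation=2);d=cv2.resize(T['pixels'][170:290,285:435],(400,280),interpolation=2)
cv2.imwrite('pics/q3.png',np.vstack([np.hstack([a,b]),np.hstack([c,d])]))
E
```

```text
t: 29.85
tcp_pos: [0.6228, 0.1897, 0.0101]
tool_rot: [0.0, 0.731, 0.682, 0.0]
contact_force: [-2.3, -1.4, 6.3]
finger_gap: 0.0355
t: 30.48
tcp_pos: [0.6224, 0.1896, 0.0094]
tool_rot: [-0.0, 0.731, 0.682, -0.0]
contact_force: [-0.5, -0.6, 0.9]
finger_gap: 0.0456
t: 32.35
tcp_pos: [0.4392, -0.1889, 0.1688]
tool_rot: [-0.001, 0.757, 0.654, -0.0]
contact_force: [-0.5, 0.3, 0.8]
finger_gap: 0.0301
t 32.60 [ 0.44   -0.188   0.1693] yaw 81.81 tilt 0.02 F [-0.4 -0.4 -0.5] gap 0.0299
slide now-axes cm [-0.46  0.02  4.93] twist 0.0019
slide after twist cm [-0.46  0.02  4.93]
top [244 111   5  12  44] [246.  116.3]
top [337 244  52   4 195] [362.4 245.6]
[[363.  246.4]]
side [205 158  11   9  74] [209.4 161.8]
side [338 183  20   9  59] [347.1 186.9]
[[353.6 184.1]]
sidenow [243 132  17  10  46] [251.5 136.3]
sidenow [205 158  11   9  78] [209.6 161.9]
sidenow [142 170  19  13  59] [149.7 175.7]
[[353.6 184.1]]
```

View pics/q3.png

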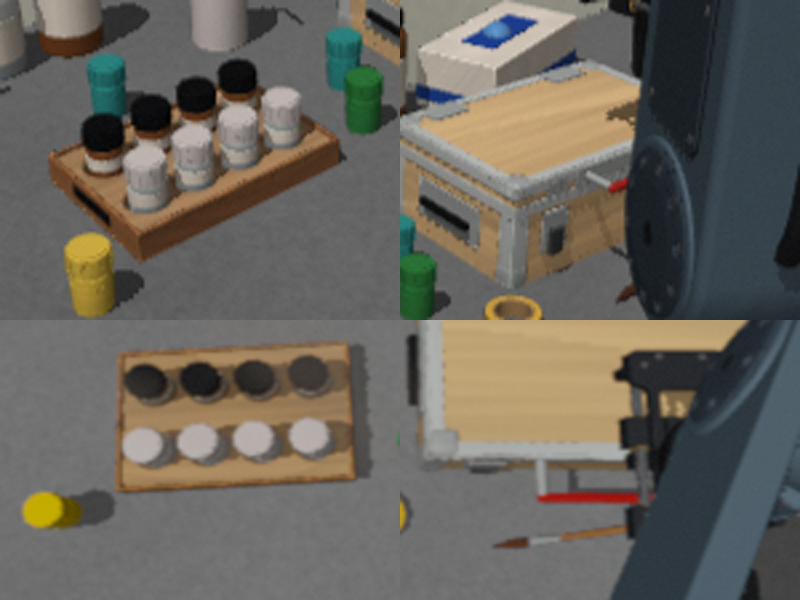

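All eight jars sit level in the tray, with the amber row at (150,380)–(310,375) and the clear row at (145,445)–(310,437). The gripper is above the red bar. I'll go down, pinch it, and work out the arc.

```bash

python3 -m crank '[{"slide":[-0.3,0.1,2],"twist":0},{"slide":[0,0,3],"twist":0},{"slide":[0,0,2],"twist":0},{"slide":[0,0,0.5],"twist":0},{"slide":[0,0,0],"twist":0}]'
python3 -m crank '[{"slide":[0,0,1],"twist":0},{"slide":[0,0,1],"twist":0},{"slide":[0,0,1],"twist":0},{"slide":[0,0,0.6],"twist":0},{"slide":[0,0,0.4],"twist":0}]'
python3 -m crank '[{"slide":[0,0,0],"twist":0},{"slide":[0,0,0],"twist":0}]'
python3 go.py .441 -.191 .052 81.7
python3 - <<'E'
import numpy as np
r=np.hypot(240,11);p0=np.arctan2(11,240);q=np.radians(np.arange(0,61,5))+p0
print(np.c_[np.arange(0,61,5),r*(np.cos(p0)-np.cos(q))/10,-r*(np.sin(q)-np.sin(p0))/10].round(2).tolist());print(np.c_[np.diff(-r*np.cos(q)),-np.diff(r*np.sin(q))].round(1).tolist())
E
```

```text
t: 33.33
tcp_pos: [0.4406, -0.1917, 0.0947]
tool_rot: [-0.0, 0.756, 0.654, 0.0]
contact_force: [1.0, -0.7, 0.9]
finger_gap: 0.0301
t: 33.95
tcp_pos: [0.4403, -0.1917, 0.054]
tool_rot: [-0.0, 0.756, 0.654, -0.0]
contact_force: [-0.0, -0.2, 0.3]
finger_gap: 0.0298
t: 34.2
tcp_pos: [0.4406, -0.192, 0.0547]
tool_rot: [0.0, 0.756, 0.654, 0.0]
contact_force: [0.2, -0.1, 0.6]
finger_gap: 0.0299
t 34.20 [ 0.4406 -0.192   0.0547] yaw 81.69 tilt 0.02 F [ 0.2 -0.1  0.6] gap 0.0299
slide now-axes cm [0.1  0.02 0.27] twist -0.0001
slide after twist cm [0.1  0.02 0.27]
[[0.0, 0.0, -0.0], [5.0, 0.19, -2.09], [10.0, 0.56, -4.15], [15.0, 1.1, -6.17], [20.0, 1.82, -8.14], [25.0, 2.71, -10.04], [30.0, 3.77, -11.85], [35.0, 4.97, -13.57], [40.0, 6.32, -15.17], [45.0, 7.81, -16.65], [50.0, 9.42, -17.99], [55.0, 11.14, -19.19], [60.0, 12.95, -20.23]]
[[1.9, -20.9], [3.7, -20.6], [5.5, -20.2], [7.2, -19.7], [8.9, -19.0], [10.5, -18.1], [12.1, -17.1], [13.5, -16.0], [14.9, -14.8], [16.1, -13.4], [17.2, -12.0], [18.2, -10.4]]
```

```bash

python3 -m crank '[{"slide":[0,0,0.2],"twist":0},{"slide":[0,0,0],"twist":0},{"slide":[0,0,0],"twist":0},{"slide":[0,0,0],"twist":0},{"slide":[0,0,0],"twist":0}]' 0.4 25
python3 -m crank '[{"slide":[0,0,0],"twist":0},{"slide":[0,0,0],"twist":0}]'
python3 -m crank '[{"slide":[0,0.05,-0.6],"twist":0},{"slide":[0,0.05,-0.7],"twist":0},{"slide":[0,0.1,-0.8],"twist":0},{"slide":[0,0,0],"twist":0}]'
```

```text
t: 34.83
tcp_pos: [0.4402, -0.1918, 0.0525]
tool_rot: [-0.0, 0.756, 0.654, -0.0]
contact_force: [-2.8, 0.6, 1.9]
finger_gap: 0.0084
t: 35.08
tcp_pos: [0.4402, -0.1917, 0.0525]
tool_rot: [-0.0, 0.756, 0.654, -0.0]
contact_force: [-3.3, 0.8, 3.0]
finger_gap: 0.0091
t: 35.58
tcp_pos: [0.4421, -0.192, 0.0742]
tool_rot: [-0.0, 0.756, 0.654, -0.0]
contact_force: [-5.1, -0.5, -2.2]
finger_gap: 0.0087
```

```bash

python3 -m crank '[{"slide":[0,0.17,-1.03],"twist":0},{"slide":[0,0.2,-1.03],"twist":0},{"slide":[0,0.25,-1.01],"twist":0},{"slide":[0,0.3,-1.01],"twist":0},{"slide":[0,0.34,-0.99],"twist":0}]'
python3 -m crank '[{"slide":[0,0.38,-0.98],"twist":0},{"slide":[0,0.43,-0.96],"twist":0},{"slide":[0,0.46,-0.94],"twist":0},{"slide":[0,0.5,-0.92],"twist":0},{"slide":[0,0.55,-0.89],"twist":0}]'
python3 -m crank '[{"slide":[0,0,0],"twist":0},{"slide":[0,0,0],"twist":0}]'
```

```text
t: 36.2
tcp_pos: [0.4544, -0.1938, 0.1251]
tool_rot: [-0.001, 0.756, 0.654, -0.0]
contact_force: [-5.1, -0.3, -1.2]
finger_gap: 0.0086
t: 36.83
tcp_pos: [0.4769, -0.197, 0.1724]
tool_rot: [-0.001, 0.756, 0.654, -0.001]
contact_force: [-9.8, 0.4, 3.0]
finger_gap: 0.009
t: 37.08
tcp_pos: [0.4769, -0.197, 0.1724]
tool_rot: [-0.001, 0.756, 0.654, -0.001]
contact_force: [-9.8, -0.4, 4.0]
finger_gap: 0.0089
```

The lid is at about 30° and the tool is being pushed about 10 N outward. I'll ease the path by 1.5–2 mm and carry on.

```bash

python3 -m crank '[{"slide":[0,0.4,-0.92],"twist":0},{"slide":[0,0.5,-0.88],"twist":0},{"slide":[0,0.63,-0.82],"twist":0},{"slide":[0,0.7,-0.78],"twist":0},{"slide":[0,0.73,-0.75],"twist":0}]'
python3 -m crank '[{"slide":[0,0.76,-0.73],"twist":0},{"slide":[0,0.79,-0.69],"twist":0},{"slide":[0,0.82,-0.65],"twist":0},{"slide":[0,0,0],"twist":0},{"slide":[0,0,0],"twist":0}]'
python3 go.py
```

```text
t: 37.7
tcp_pos: [0.5084, -0.2015, 0.2134]
tool_rot: [0.001, 0.756, 0.654, 0.001]
contact_force: [3.0, -2.2, -6.0]
finger_gap: 0.0088
t: 38.33
tcp_pos: [0.5301, -0.2047, 0.2337]
tool_rot: [-0.0, 0.756, 0.654, -0.0]
contact_force: [-5.1, 2.2, 3.7]
finger_gap: 0.009
t 38.33 [ 0.5301 -0.2047  0.2337] yaw 81.70 tilt 0.05 F [-5.1  2.2  3.7] gap 0.0090
```

```bash

python3 -m crank '[{"slide":[0,0.82,-0.63],"twist":0},{"slide":[0,0.85,-0.58],"twist":0},{"slide":[0,0.87,-0.55],"twist":0},{"slide":[0,0.88,-0.5],"twist":0},{"slide":[0,0,0],"twist":0}]'
python3 -m crank '[{"slide":[0,0,0],"twist":0},{"slide":[0,0,0],"twist":0},{"slide":[0,0,0],"twist":0},{"slide":[0,0,0],"twist":0}]'
python3 go.py
python3 - <<'E'
from h import *
import sys
p=manip.observe()['tcp_pos'];d=p-np.array([.4402,-.1918,.0525]);dy=d[:2]@[.9895,-.1444]
# angle from displacement
x=-.240+dy;z=.011+d[2];print('dy',dy,'dz',d[2],'angle',np.degrees(np.arctan2(z,-x)-np.arctan2(11,240)),'r',np.hypot(x,z))
S=snap('side','f.png');T=snap('top','ft.png')
hb=np.array([.441,-.191]);ex=np.array([.9895,-.1444]);ey=np.array([.1444,.9895]);H=hb+.24*ex
L=[]
for s in(S,T):
    k=s['pixels'].copy()
    for th,col in((50,(255,0,0)),(60,(0,255,0)),(70,(0,0,255))):
        t=np.radians(th);q=[]
        for X,Y,Z in((0,-.15,.022),(0,.15,.022),(-.2,.15,.022),(-.2,-.15,.022),(-.2,.15,0)):
            c=X*np.cos(t)+Z*np.sin(t);zz=.095-X*np.sin(t)+Z*np.cos(t);q.append([*(H+c*ex+Y*ey),zz])
        q=proj(s,q);cv2.polylines(k,[((q[:4]+.5)*16).astype(int)],True,col,1,cv2.LINE_AA,4)
    L.append(cv2.resize(k[(40 if s is S else 100):(230 if s is S else 290),(230 if s is S else 260):(420 if s is S else 450)],(400,400),interpolation=2))
cv2.imwrite('pics/fin.png',np.hstack(L))
E
```

```text
t: 38.95
tcp_pos: [0.5649, -0.2099, 0.2568]
tool_rot: [0.0, 0.756, 0.654, 0.0]
contact_force: [-4.6, 3.0, 7.3]
finger_gap: 0.0089
t: 39.45
tcp_pos: [0.5642, -0.2098, 0.2564]
tool_rot: [0.0, 0.756, 0.654, 0.0]
contact_force: [-4.5, 2.5, 5.5]
finger_gap: 0.0088
t 39.45 [ 0.5642 -0.2098  0.2564] yaw 81.70 tilt 0.01 F [-4.5  2.5  5.5] gap 0.0088
dy 0.1253187199788638 dz 0.20393220312307142 angle 59.29275681645851 r 0.243613726884639
```

View pics/fin.png

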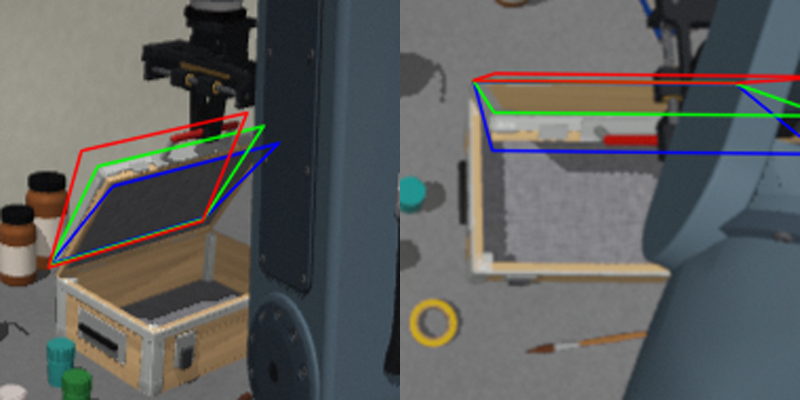

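The lid's front edge lies on the green 60° outline in both views: the corner at (100,165) in the side panel and the edge at v≈113 in the top panel. It is steady, and the brush and tape are where they were. Handing in.

```bash
python3 -m crank '[{"slide":[0,0,0],"twist":0},{"slide":[0,0,0],"twist":0},{"slide":[0,0,0],"twist":0}]'; python3 -c "
from bench import manip;print(manip.job_done())"
```

```text
t: 39.92
tcp_pos: [0.5643, -0.2098, 0.2565]
tool_rot: [0.0, 0.756, 0.654, 0.0]
contact_force: [-3.9, 3.0, 5.2]
finger_gap: 0.0093
the job is handed in; nothing more can be done
None
```

All three jars are in their wells and the lid is being held at about 60°. I handed the job in at about 40 s.

- **Jars:** each was lowered until light contact showed it on the well floor, and only then released. The picture afterwards showed both rows complete and level, with the tray in place.
- **Lid:** I pinched the handle and raised the lid along its arc. The tool's travel gives about 59°, and the lid edge lies on the 60° outline in both cameras. The arm held still over the last second with about 7 N on the wrist and the gripper still closed on the bar.
- **Disagreement:** the visible fingertips sat about 35 mm above the reported tool point. My first grasp therefore closed just above an amber cap; in the next picture the jar looked undisturbed. I worked with the offset from then on, and the later contact heights agreed with it.
- **Lid path:** there was a sideways load of about 10 N half-way up, so I eased the path by a couple of millimetres. The travel gives a handle radius of 243.6 mm against the nominal 240.3 mm, which could put the angle off by a degree or two.
- **Not checked:** at the end I saw the tape and brush where they had been, but did not measure the other bystanders again.

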